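# Lock the thread-stand axle with its R-clip

### The job

Lock the axle of the thread stand with its R-clip: lift the clip out of the wooden rack, find the cross-hole near the axle's free end by feel, and push the straight leg down through it while the bent leg rides over the axle, until that leg has snapped round the axle and the clip's black grip sits down on the axle. Work gently, never loading the stand with more than about 25 N, then let go of the clip and leave the other things on the bench where they are.

Things in the scene. Friction and masses are not known exactly. Their poses are not given: they have to be found in the camera images.
- clip: R-clip for a 28 mm axle, standing legs-down in the rack; 50 to 95 g. Origin: root of the straight leg, in the grip's underside; z up along the leg, x to the bent leg, y across the thickness. Straight leg: round 6 mm oiled wire from z = 0 to z = -44 mm, its flat tip bevelled by 1 mm. It fits either way round, y along the axle. Fully home, the grip's underside rests on the axle.
- clip_grip (a point): Where to pinch the clip: in its black grip at x = 7, z = 26 mm of the clip. The grip is a block 34 (x) x 12 (y) x 40 mm (z 0 to 40), x from -10 to +24; pinch it across its 12 mm thickness, along the clip's y. Held here, fingertips stay 7 mm above what the grip sits on.
- clip_spring (a joint): How far the bent leg (6 mm wire) is sprung outwards, rad: 0 at rest, about 0.17 as its waist passes the axle's widest part, under 0.05 once snapped round it. 1.2 N m/rad; pushing it over takes roughly 4 to 12 N down. Wire centre in the clip frame, mm: x 12 at z 0, belly x 17 at z -14, waist x 12 at z -26, flared tip x 21 at z -39.
- thread_stand: Steel stand fixed to the bench with a big reel of grey thread on a level axle. Origin: centre of the underside of its 130 x 110 mm base; z up, y along the axle. Axle 28 mm thick, axis at x = 0, z = 95 mm, top line z = 109. Grey cheeks at y = +-33 to +-41 reach z = 112; the reel between them, 72 mm across, reaches z = 131. The free end stands out to -y and carries the cross-hole.
- search_start (a point): On the axle's top line (stand x = 0, y = -65, z = 109 mm), fixed to the stand. The vertical cross-hole, 8 x 8 mm, sharp-edged along the axle, goes right through it; its middle is 5 to 41 mm from here towards the free end (-y). Where is not reported, as the axle can stand differently: feel along the top line. The axle is held stiffly (30 N endwise), does not turn, and ends 38 mm beyond the hole.
- clip_rack: dark hardwood block fixed to the table, 80 (x) x 52 (y) x 62 (z) mm, with one slot in its top along x, 52 x 8.5 mm and 54 mm deep, in which the clip's legs hang while its grip rests on the top face. Origin: centre of its underside, z up.
- spool_1: small wooden spool of white thread, 33 mm wide, 40 mm tall; a bystander, to be left where it is. Origin: centre of its underside.
- spool_2: small wooden spool of pink thread, 33 mm wide, 40 mm tall; a bystander, to be left where it is. Origin: centre of its underside.
- tack_tin: open grey tin of tacks, 64 mm wide, 20 mm high; a bystander, to be left where it is. Origin: centre of its underside.
- wax_cake: round cake of beeswax, 45 mm wide, 14 mm high; a bystander, to be left where it is. Origin: centre of its underside.
- lighter: gas lighter lying flat, 87 x 25 x 14 mm; a bystander, to be left where it is. Origin: centre of its underside.
There are look-alikes about, which are no part of the job. There is more than one size of the clip; the job needs the larger.

How it is judged:
On the way, in this order (a step that is already met when the one before it is completed fails the run):
1. the clip is lifted clear of the rack (z of clip in the frame of clip_rack above 0.112 m), for 0.1 s.
2. the straight leg is through the axle's cross-hole and the bent leg is being sprung open by the axle (x of clip in the frame of thread_stand between -0.005 and 0.005 m and y of clip in the frame of thread_stand between -0.109 and -0.067 m and angle between the z axis of clip and the z axis of thread_stand, either way round below 0.12 rad and z of clip in the frame of thread_stand below 0.13 m and value of joint clip_spring above 0.08 rad), for 0.05 s.
At the end, for the whole second after the job is handed in: Clip released and at rest: straight leg upright (0.12 rad) through the cross-hole, within 5 mm of the axle's axis; grip down on the axle (gap under 3.5 mm); clip square across the axle (0.2 rad); bent leg snapped round it (spring under 0.07 rad) (x of clip in the frame of thread_stand between -0.005 and 0.005 m and y of clip in the frame of thread_stand between -0.109 and -0.067 m and angle between the z axis of clip and the z axis of thread_stand, either way round below 0.12 rad and z of clip in the frame of thread_stand between 0.104 and 0.1125 m and value of joint clip_spring below 0.07 rad and angle between the y axis of clip and the y axis of thread_stand, either way round below 0.2 rad and linear speed of clip below 0.02 m/s); the robot touches nothing.
It fails at once if the clip is pressed on the thread stand with more than 25 N (contact force between clip and thread_stand above 25 N).
It fails at once if the robot itself pushes on the thread stand with more than 25 N (contact force between the arm and thread_stand above 25 N).
It fails at once if the fingers push on the thread stand with more than 25 N (contact force between the fingers and thread_stand above 25 N).
It fails at once if another thing on the bench is moved by more than 30 mm (distance of any of spool_1, spool_2, tack_tin, wax_cake, lighter from where it was at the start of the episode above 0.03 m).
It also fails if it takes over 72 s, if anything falls off the work surface, if the arm or the gripper's body presses on something with over 40 N, if the wrist force passes 120 N, or if a joint passes its speed limit or range.

### The arm

A 7-joint arm with a two-finger parallel gripper is mounted at the origin on a cart in front of the work surface, level with it; the furniture and walls round the work are solid. World frame = base frame: x ahead of the robot, y to its left, z up, the work surface at z = 0. Lengths are in m, angles in rad, forces in N, time in s.
With the tool pointing down it reaches from about 0.4 to 0.875 m from the base axis. Payload 6.5 kg.
Tool frame: the origin (TCP) lies between the finger pads; the fingertips stand 11 mm ahead of it and the grasp point (between the pads) lies 8 mm behind it; z points along the fingers, y is the line along which they close (so a half turn about z gives the same grasp; the last joint's range is limited). The gripper opens to 88 mm and grips with 3 to 60 N. Pads are 18 mm wide; open, the fingers measure 123 mm over their backs; the gripper's body (75 mm by 187 mm) begins 45 mm behind the grasp point.
Start: joints at [1.219, 0.536, -0.004, 1.538, 0.003, 1.067, -0.071], TCP at [0.183, -0.624, 0.25] pointing down, gripper open.
Joint ranges: [-2.7, 2.7], [-0.37, 2.16], [-1.27, 1.26], [0.24, 2.4], [-1.31, 4.45], [0.19, 1.91], [-2.76, 2.76]. Speed limits (rad/s): [2.39, 2.39, 3.14, 3.14, 3.14, 3.14, 3.14].

### API

Orientations are given as a unit quaternion [w, x, y, z].
In Python, from bench import r gives the robot as it stands.
- The arm moves only by the shell command python3 -m jog 'ROWS'. ROWS is JSON, one flat list of numbers, 7 for each row, row after row: the turn, a rotation vector about the tool's x, y, z in rad, then the shift along the tool's x, y, z in mm, then the closure, from 0 (fully open) to 1 (shut). A call has 1 to 5 rows; each row shifts and turns the commanded pose from where the row before left it, along the tool's axes as they then stand; what a row does not reach is not made up. A row lasts 1/12 s, in which the tool goes at most 41.7 mm and 7.16 degrees, less where a joint would pass 70% of its speed; a pose out of reach is approached as far as the arm can. A call with a gripper value outside its range is refused whole. The fingers move at their own pace and stop on an object; the grip force is fixed at half the most. Time passes only in rows, so rows that do not move let the fingers close. It gives the time, the measured TCP pose, the force, the opening and the grip force at its end, in the units of the state.
- r.get_state(): the state, without advancing time (a new reading comes with each control period).
- r.camera(name): name is "scene" or "side" or "wrist"; returns a dict with "image" (384x512x3 uint8, blue, green, red), "K" (3x3 intrinsics, pixels), "R" (3x3) and "t" (3): a world point X has camera coordinates R X + t. Camera axes: x right, y down, z forward; pixel columns grow to the right and rows downward; lengths in m; the calibration is good to about 2 mm. A picture is of the moment at which its call begins. There is no depth.
- r.sign_off(): hands the job in; it is judged then, once.
Trained networks look in a picture, given as the dict that the camera call returned (one of the last four; its "shot" number tells which), for a name from the list of things; names that differ only in an ending like _2 or _b are one class to them, and where a whole thing is asked for, a point or a joint stands for the part that bears it (a point fixed in the world has none). Each returns a list of dicts, best first, with "score" (0 to 1); they miss things now and then, are a little off and sometimes report something else, mostly with a low value. They report only what shows in the picture. A call takes as long as a camera call. They do not tell look-alikes from the thing itself.
- r.look_for(picture, query): "box" ([left, top, width, height] in pixels, round what is visible of it).
The state is a dict: "t": time; "q": joint angles; "joint_vel": joint speeds; "effort": joint torques, N m; "position": TCP position; "orientation": TCP orientation; "contact_force": force on the tool from outside, world axes, zero at the start; "torque": the same for the moment, N m; "width": finger opening in m; "finger_force": force on a finger pad.
Only numpy, scipy, OpenCV 4.12 (cv2) and the standard library are available. Lean on these libraries where they do the work, as an engineer would, in place of code of your own. Each camera call takes 0.05 s, during which the arm holds its last target. There are 200 camera calls.

## Working session

There is one attempt and no reset: what is moved stays moved. The work goes in short steps, Python scripts to look and compute and a shell command to move; the robot and the scene stay as the last step left them, time stands still between calls to the robot, and variables do not carry over. Pictures are saved under pics/ and viewed, at most 12 in all, crops included, and the job is handed in when it is done.

```bash
mkdir -p pics; ls; cat > h.py <<'E'
import numpy as np, cv2
from bench import r
from scipy.spatial.transform import Rotation as Ro
def ray(p,u,v):
    d=p["R"].T@np.linalg.inv(p["K"])@np.array([u,v,1.]); o=-p["R"].T@p["t"]; return o,d/np.linalg.norm(d)
def onz(p,u,v,z):
    o,d=ray(p,u,v); return o+d*(z-o[2])/d[2]
def proj(p,X):
    c=np.array(p["K"])@(np.array(p["R"])@np.array(X)+p["t"]); return c[:2]/c[2]
def tri(obs):
    A=np.zeros((3,3));b=np.zeros(3)
    for p,u,v in obs:
        o,d=ray(p,u,v);M=np.eye(3)-np.outer(d,d);A+=M;b+=M@o
    return np.linalg.solve(A,b)
E
python3 - <<'E'
from h import *
s=r.get_state();print({k:np.round(v,3) for k,v in s.items()})
ims=[]
for n in ["scene","side","wrist"]:
    p=r.camera(n)
    cv2.imwrite(f"pics/{n}0.png",p["image"]);np.save(f"{n}0.npy",p,allow_pickle=True)
    print(n,np.round(-p["R"].T@p["t"],3),np.round(p["R"],2).tolist(),p["K"][0,0])
    for q in ["clip","clip_rack","thread_stand"]:
        print(q,[(np.round(d["box"]).tolist(),round(d["score"],2)) for d in r.look_for(p,q)])
E
cat > /dev/null
```

```text
pics
{'t': np.float64(0.0), 'q': array([ 1.219,  0.537, -0.004,  1.539,  0.003,  1.067, -0.071]), 'joint_vel': array([-0.   , -0.001, -0.001,  0.001,  0.001, -0.   ,  0.   ]), 'effort': array([-0.0000e+00, -5.7098e+01,  9.9100e-01, -2.5160e+01, -5.6000e-02,
        1.8000e-02,  0.0000e+00]), 'position': array([ 0.183, -0.623,  0.249]), 'orientation': array([-0.001,  0.99 ,  0.142, -0.   ]), 'contact_force': array([ 0.108, -0.624,  0.844]), 'torque': array([ 0.005, -0.028, -0.002]), 'finger_force': np.float64(0.0), 'width': np.float64(0.088)}
scene [-0.208  0.524  0.787] [[-0.43, -0.9, -0.01], [-0.58, 0.28, -0.77], [0.7, -0.32, -0.64]] 456.7962716357661
clip [([345.0, 158.0, 9.0, 20.0], 0.65), ([296.0, 187.0, 14.0, 16.0], 0.53)]
clip_rack [([333.0, 166.0, 31.0, 38.0], 0.78), ([344.0, 158.0, 11.0, 18.0], 0.43)]
thread_stand [([163.0, 169.0, 85.0, 81.0], 0.85)]
side [ 0.388 -0.443  0.66 ] [[0.96, -0.28, 0.0], [-0.19, -0.65, -0.74], [0.21, 0.71, -0.68]] 361.9268573248333
clip [([254.0, 267.0, 18.0, 21.0], 0.67), ([255.0, 245.0, 25.0, 24.0], 0.52)]
clip_rack [([240.0, 271.0, 44.0, 42.0], 0.97)]
thread_stand []
wrist [ 0.264 -0.599  0.384] [[0.28, -0.96, -0.0], [-0.91, -0.27, 0.32], [-0.31, -0.09, -0.95]] 298.8127712139689
clip []
clip_rack []
thread_stand []
```

```bash
python3 -c "
import cv2,numpy as np
a=cv2.imread('pics/scene0.png');cv2.imwrite('pics/a.png',cv2.resize(a,(768,576)))
b=cv2.imread('pics/side0.png');cv2.imwrite('pics/b.png',cv2.resize(b,(768,576)))"
```

```text
(no output)
```

View pics/a.png

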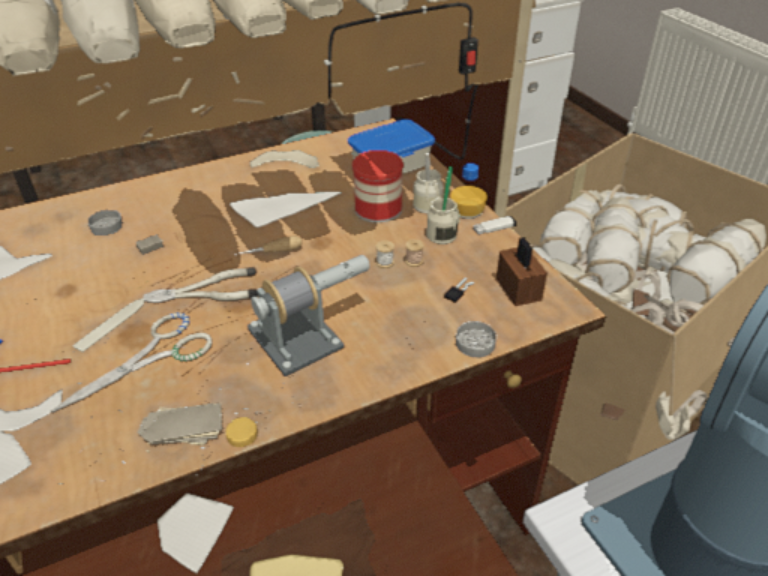

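View pics/b.png

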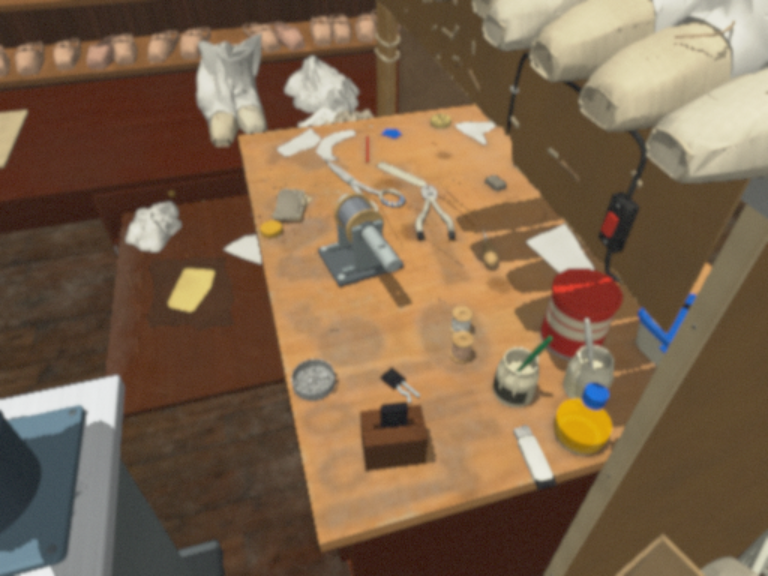

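The scene view (768 px) shows the dark rack at about (520,275) with the black clip standing in it at (524,253). A second black clip, the look-alike, lies loose on the bench at (458,290). The stand is at (295,310), its axle pointing to (365,265). In the side view the rack is at (394,437), the standing clip at (394,413) and the loose one at (399,382). The description says "standing legs-down in the rack", so I choose the standing one and check it in a close crop.

```bash
python3 - <<'E'
from h import *
S=np.load("scene0.npy",allow_pickle=True).item();D=np.load("side0.npy",allow_pickle=True).item()
a=S["image"][145:215,285:375];b=D["image"][235:320,225:315]
f=lambda i,k:cv2.resize(i,(400,400*i.shape[0]//i.shape[1]),interpolation=cv2.INTER_CUBIC)
A=f(a,0);B=f(b,0);H=max(A.shape[0],B.shape[0])
out=np.zeros((H,800,3),np.uint8);out[:A.shape[0],:400]=A;out[:B.shape[0],400:]=B
cv2.imwrite("pics/c.png",out)
print("clip",tri([(S,349.5,168),(D,263,276)]))
print("bench-clip",onz(S,303,195,.005),onz(D,262,253,.005))
# stand: axle end, and hub
print("axle end",tri([(S,240,177),(D,261,173)]))
print("cheek/axle near", tri([(S,214,186),(D,247,157)]))
for n,u,v in [("tin",475/1.5,338/1.5),("sp1",385/1.5,253/1.5),("sp2",414/1.5,252/1.5)]: print(n,onz(S,u,v,.02))
for n,u,v in [("ltr",535/1.5,455/1.5),("jar",517/1.5,375/1.5)]: print(n,onz(D,u,v,.02))
E
```

```text
clip [ 0.51150908 -0.07975058  0.08384032]
bench-clip [0.54789382 0.02656012 0.005     ] [0.54572257 0.02912095 0.005     ]
axle end [0.58857786 0.18753818 0.09645667]
cheek/axle near [0.57554382 0.257649   0.09963383]
tin [0.42471466 0.06246424 0.02      ]
sp1 [0.68422691 0.09418869 0.02      ]
sp2 [0.66345017 0.0453393  0.02      ]
ltr [ 0.68269298 -0.14794827  0.02      ]
jar [ 0.71925156 -0.02455921  0.02      ]
```

View pics/c.png

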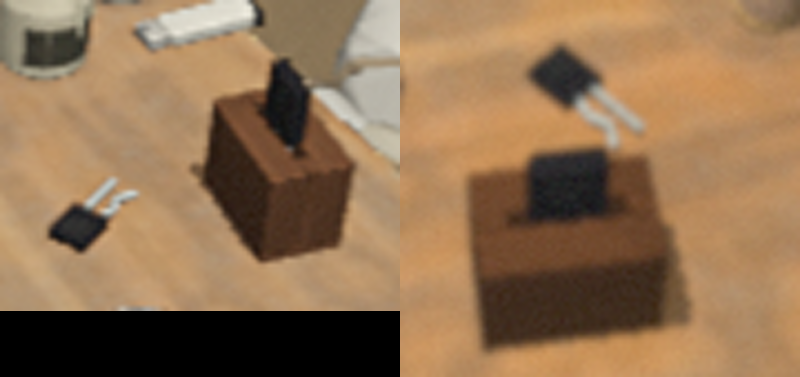

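The crop confirms the choice: the standing clip in the rack has the larger grip, and the loose one is smaller. Next I get the rack yaw and clip position.

```bash
python3 - <<'E'
from h import *
S=np.load("scene0.npy",allow_pickle=True).item();D=np.load("side0.npy",allow_pickle=True).item()
k=400/90
fd=lambda x,y:(225+(x-400)/k,235+y/k); fs=lambda x,y:(285+x/k,145+y/k)
P=[onz(D,*fd(*q),.062)[:2] for q in [(481,275),(666,250),(646,157),(468,176)]]
print("rack side",np.round(P,4),np.mean(P,0));
for i in range(4):
    e=P[(i+1)%4]-P[i];print(np.linalg.norm(e),np.degrees(np.arctan2(e[1],e[0])))
Q=[onz(S,*fs(*q),.062)[:2] for q in [(215,100),(268,180),(352,163)]]
print("rack scene",np.round(Q,4))
for i in range(2):
    e=Q[i+1]-Q[i];print(np.linalg.norm(e),np.degrees(np.arctan2(e[1],e[0])))
print("rack c scene",(Q[0]+Q[2])/2)
G=[onz(D,*fd(*q),.102)[:2] for q in [(530,155),(607,150)]];print("grip top near/back",G)
G=[onz(D,*fd(*q),.062)[:2] for q in [(530,220),(606,215)]];print("grip bottom front",G)
print("grip top scene",[onz(S,*fs(*q),.102)[:2] for q in [(283,60),(272,65),(308,95),(298,102)]])
s=r.get_state();print(Ro.from_quat(np.roll(s["orientation"],-1)).as_matrix().round(3).tolist())
E
```

```text
rack side [[ 0.4694 -0.0975]
 [ 0.5468 -0.1078]
 [ 0.5541 -0.0619]
 [ 0.4764 -0.0496]] [ 0.51166297 -0.07920541]
0.07809982667832324 -7.602655782880466
0.04646294540105621 81.0197952023373
0.07864754323749325 170.97829747290345
0.04840082218019144 -98.30511924878589
rack scene [[ 0.552  -0.0625]
 [ 0.4778 -0.0487]
 [ 0.4695 -0.0992]]
0.07544846658136857 169.43876746061466
0.051174031390938464 -99.33005187479482
rack c scene [ 0.51075554 -0.08085349]
grip top near/back [array([ 0.49749371, -0.07321614]), array([ 0.52864566, -0.07970901])]
grip bottom front [array([ 0.49615257, -0.07815338]), array([ 0.52796292, -0.0848396 ])]
grip top scene [array([ 0.52430273, -0.084808  ]), array([ 0.52311066, -0.07657846]), array([ 0.49129583, -0.07849245]), array([ 0.48849535, -0.0699094 ])]
[[0.959, 0.282, -0.0], [0.282, -0.959, -0.0], [-0.0, 0.0, -1.0]]
```

The rack yaw is about -9° and the grip centre about (0.510, -0.079), consistent in both views. I turn the tool by +0.443 rad about its z and move over the rack.

```bash
python3 -m jog '[0,0,0.111,0,0,-7,0, 0,0,0.111,0,0,-7,0, 0,0,0.111,0,0,-7,0, 0,0,0.11,0,0,-7,0, 0,0,0,15,-37,0,0]'
python3 -m jog '[0,0,0,15,-37,0,0, 0,0,0,15,-37,0,0, 0,0,0,15,-37,0,0, 0,0,0,15,-37,0,0, 0,0,0,15,-37,0,0]'
```

```text
t: 1.02
position: [0.1984, -0.5949, 0.2791]
orientation: [0.003, 0.996, -0.086, -0.001]
contact_force: [-0.4, 0.5, 0.5]
width: 0.0879
finger_force: 0.0
t: 1.43
position: [0.3076, -0.4167, 0.2779]
orientation: [0.0, 0.997, -0.079, 0.0]
contact_force: [0.6, -0.0, -0.5]
width: 0.0882
finger_force: 0.0
```

```bash
python3 -m jog '[0,0,0,15,-37,0,0, 0,0,0,15,-37,0,0, 0,0,0,15,-37,0,0, 0,0,0,15,-37,0,0, 0,0,0,15,-37,0,0]'
python3 -m jog '[0,0,0,15,-37,0,0, 0,0,0,15,-37,0,0, 0,0,0,15,-37,0,0, 0,0,0,5,-10,0,0, 0,0,0,0,0,0,0]'
python3 -m jog '[0,0,0,0,0,0,0, 0,0,0,0,0,0,0]'
python3 - <<'E'
from h import *
p=r.camera("wrist");np.save("w1.npy",p,allow_pickle=True)
for q in ["clip","clip_grip","clip_rack"]:
    print(q,[(np.round(d["box"]).tolist(),round(d["score"],2)) for d in r.look_for(p,q)])
s=r.get_state();print(s["position"],s["q"].round(2))
for X in [(.51,-.079,.102),(.51,-.079,.062),(.511,-.08,.062)]: print(proj(p,X))
cv2.imwrite("pics/w1.png",cv2.resize(p["image"],(768,576),interpolation=cv2.INTER_CUBIC))
E
```

```text
t: 1.85
position: [0.4106, -0.2458, 0.2781]
orientation: [0.0, 0.997, -0.079, 0.0]
contact_force: [0.7, -0.5, -0.5]
width: 0.0879
finger_force: 0.0
t: 2.27
position: [0.4801, -0.132, 0.2779]
orientation: [-0.001, 0.997, -0.075, 0.001]
contact_force: [-0.3, -0.2, 0.0]
width: 0.0882
finger_force: 0.0
t: 2.43
position: [0.4774, -0.1375, 0.2776]
orientation: [0.0, 0.997, -0.08, -0.0]
contact_force: [-0.6, -0.6, -0.2]
width: 0.0882
finger_force: 0.0
clip [([192.0, 128.0, 18.0, 40.0], 0.68), ([111.0, 103.0, 46.0, 40.0], 0.6)]
clip_grip [([192.0, 134.0, 18.0, 34.0], 0.93), ([108.0, 104.0, 51.0, 36.0], 0.64)]
clip_rack [([180.0, 107.0, 55.0, 74.0], 0.8), ([103.0, 187.0, 51.0, 42.0], 0.69)]
[ 0.47766127 -0.13712047  0.27772866] [ 0.35  0.25 -0.19  1.9   0.06  1.   -1.6 ]
[200.373654   153.08351738]
[206.74722864 146.45708764]
[207.39735357 145.48238262]
```

View pics/w1.png

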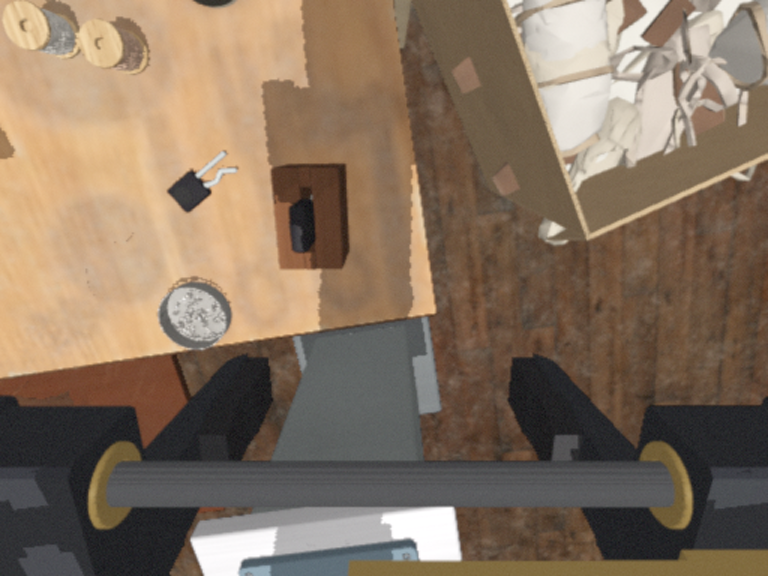

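The wrist view shows the rack at (310,215) with the black grip at (303,225) in the enlarged picture, edges aligned with the tool, and the loose decoy at (190,190). The projected estimate agrees to about 1 px. I move above it, lower, and refine.

```bash
python3 -m jog '[0,0,0,11,-31,20,0, 0,0,0,12,-31,20,0, 0,0,0,0,0,30,0, 0,0,0,0,0,0,0, 0,0,0,0,0,0,0]'
python3 - <<'E'
from h import *
from scipy.optimize import least_squares
s=r.get_state();R=Ro.from_quat(np.roll(s["orientation"],-1)).as_matrix();print(s["position"],np.degrees(np.arctan2(R[1,0],R[0,0])),R[:,2])
p=r.camera("wrist");np.save("w2.npy",p,allow_pickle=True)
b=None
for q in ["clip_grip","clip","clip_rack"]:
    L=r.look_for(p,q);print(q,[(np.round(d["box"],1).tolist(),round(d["score"],2)) for d in L])
    if q=="clip_grip" and L:b=np.array(L[0]["box"])
c=np.array([[i,j,k] for i in(-17,17) for j in(-6,6) for k in(62,102)])/1e3
for xy in [(.51,-.079),(.5115,-.0795)]:
    y=np.radians(-9);M=np.array([[np.cos(y),-np.sin(y)],[np.sin(y),np.cos(y)]])
    X=np.c_[c[:,:2]@M.T+xy,c[:,2]];u=np.array([proj(p,x) for x in X]);print(xy,u.min(0),u.max(0)-u.min(0))
x,y0=200,120
im=p["image"];cv2.imwrite("pics/w2.png",cv2.resize(im[30:280,130:400],(756,700))[:600])
E
```

```text
t: 3.05
position: [0.5094, -0.0789, 0.2069]
orientation: [0.0, 0.997, -0.079, -0.002]
contact_force: [1.0, -0.5, 1.4]
width: 0.0881
finger_force: 0.0
[ 0.50935946 -0.07893007  0.20687952] -9.045353467418787 [-3.59109621e-03 -1.46021397e-04 -9.99993541e-01]
clip_grip [([137.6, 125.1, 56.6, 43.8], 0.86), ([251.0, 158.4, 12.7, 52.7], 0.81)]
clip [([249.3, 155.7, 17.3, 56.3], 0.9), ([141.8, 126.8, 52.7, 43.2], 0.79)]
clip_rack [([226.0, 130.9, 62.7, 88.0], 0.7)]
(0.51, -0.079) [253.3506249  164.26760269] [14.4756381  49.14981486]
(0.5115, -0.0795) [253.64844324 162.66886382] [14.50538666 49.08096761]
```

View pics/w2.png

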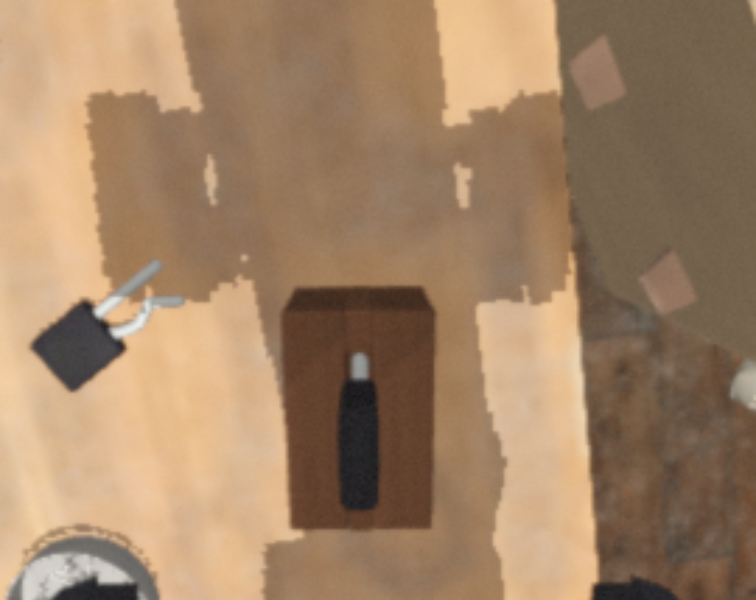

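The close view shows the grip at crop (340–378, 380–510), about 2 px left of the finger midline, so I correct by tool y -2 mm. A silver leg shows at its +x end at (360,365). I descend in two stages.

```bash
python3 -m jog '[0,0,0,1,-2,30,0, 0,0,0,0,0,35,0, 0,0,0,0,0,35,0, 0,0,0,0,0,20,0, 0,0,0,0,0,5,0]'
python3 -m jog '[0,0,0,0,0,0,0, 0,0,0,0,0,0,0]'
```

```text
t: 3.67
position: [0.5103, -0.077, 0.0807]
orientation: [0.0, 0.997, -0.079, -0.002]
contact_force: [-0.1, -0.4, 0.0]
width: 0.0877
finger_force: 0.0
t: 3.83
position: [0.5131, -0.0768, 0.0842]
orientation: [0.0, 0.997, -0.079, 0.001]
contact_force: [0.9, 0.0, -0.4]
width: 0.0884
finger_force: 0.0
```

```bash
python3 -m jog '[0,0,0,-2,0,3,0, 0,0,0,0,0,0,0, 0,0,0,0,0,0,0]'; python3 -m jog '[0,0,0,0,0,0,0, 0,0,0,0,0,0,0]'
```

```text
t: 4.08
position: [0.5105, -0.0762, 0.0807]
orientation: [0.0, 0.997, -0.079, 0.001]
contact_force: [-0.1, -0.8, -0.3]
width: 0.0882
finger_force: 0.0
t: 4.25
position: [0.5103, -0.0761, 0.0802]
orientation: [0.0, 0.997, -0.079, 0.0]
contact_force: [0.1, -0.0, -1.0]
width: 0.0883
finger_force: 0.0
```

```bash
python3 -m jog '[0,0,0,0,0,0,0.5, 0,0,0,0,0,0,0.7, 0,0,0,0,0,0,1, 0,0,0,0,0,0,1, 0,0,0,0,0,0,1]'; python3 -m jog '[0,0,0,0,0,0,1, 0,0,0,0,0,0,1, 0,0,0,0,0,0,1, 0,0,0,0,0,0,1]'
```

```text
t: 4.67
position: [0.51, -0.076, 0.0797]
orientation: [-0.0, 0.997, -0.079, -0.0]
contact_force: [0.5, -0.8, -0.8]
width: 0.0566
finger_force: 0.0
t: 5.0
position: [0.51, -0.076, 0.0797]
orientation: [-0.0, 0.997, -0.078, 0.0]
contact_force: [-0.1, -0.1, -0.4]
width: 0.0302
finger_force: 0.0
```

```bash
python3 -m jog '[0,0,0,0,0,0,1, 0,0,0,0,0,0,1, 0,0,0,0,0,0,1, 0,0,0,0,0,0,1, 0,0,0,0,0,0,1]'
```

```text
t: 5.42
position: [0.51, -0.0761, 0.0797]
orientation: [0.0, 0.997, -0.079, -0.0]
contact_force: [0.2, -0.2, 0.4]
width: 0.0117
finger_force: 30.0
```

```bash
python3 -m jog '[0,0,0,0,0,-15,1, 0,0,0,0,0,-30,1, 0,0,0,0,0,-30,1, 0,0,0,0,0,-35,1, 0,0,0,0,0,-20,1]'; python3 -m jog '[0,0,0,0,0,0,1, 0,0,0,0,0,0,1]'
python3 - <<'E'
from h import *
s=r.get_state();print(s["position"],s["width"])
W=[]
for n in ["scene","side"]:
    p=r.camera(n);np.save(n+"1.npy",p,allow_pickle=True)
    g=s["position"]+[0,0,.008-.026]   # clip origin height
    u=proj(p,g).astype(int);print(n,u)
    W.append(cv2.resize(p["image"][u[1]-45:u[1]+45,u[0]-45:u[0]+45],(390,390),interpolation=cv2.INTER_CUBIC))
p=np.load("scene0.npy",allow_pickle=True).item()
cv2.imwrite("pics/l.png",np.hstack(W))
E
```

```text
t: 5.83
position: [0.511, -0.076, 0.2129]
orientation: [-0.0, 0.997, -0.079, 0.002]
contact_force: [1.3, -0.7, -1.0]
width: 0.0118
finger_force: 30.0
t: 6.0
position: [0.5104, -0.0761, 0.2105]
orientation: [0.0, 0.997, -0.079, 0.001]
contact_force: [-0.1, 0.3, -1.1]
width: 0.012
finger_force: 30.0
[ 0.51044811 -0.07609345  0.21045585] 0.01195253340700228
scene [353 131]
side [262 237]
```

View pics/l.png

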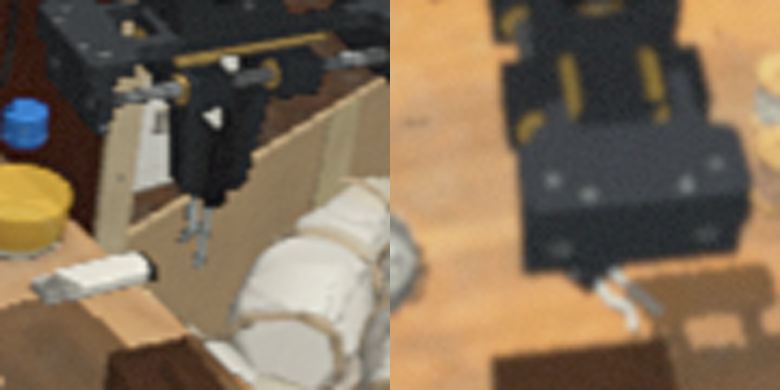

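```bash
python3 - <<'E'
from h import *
S=np.load("scene1.npy",allow_pickle=True).item();D=np.load("side1.npy",allow_pickle=True).item()
fs=lambda x,y:(308+x/4.333,86+y/4.333); fd=lambda x,y:(217+(x-390)/4.333,192+y/4.333)
for n,a,b in [("straight tip",(200,265),(658,314)),("bent tip",(183,240),(635,327)),("straight tip alt",(200,265),(635,327))]:
    X=tri([(S,*fs(*a)),(D,*fd(*b))]);print(n,X,proj(S,X)-fs(*a),proj(D,X)-fd(*b))
g=np.array([.5104,-.0761,.2185]);y=np.radians(-9);ex=np.array([np.cos(y),np.sin(y),0]);ez=np.array([0,0,1])
for t in [0,20,40]:
  th=np.radians(t)  # legs swing toward +x
  for sg in (1,-1):
    Z=ez*np.cos(th)-ex*np.sin(th);X=sg*(ex*np.cos(th)+ez*np.sin(th))
    o=g-.007*X-.026*Z
    f=lambda q:[(round((a-208.0 if 0 else a),1)) for a in q]
    T=o-.044*Z;B=o+.021*X-.039*Z
    sc=lambda q:np.round((q-np.array([308,86]))*4.333);sd=lambda q:np.round((q-np.array([217,192]))*4.333+[390,0])
    print(t,sg,"scene tip",sc(proj(S,T)),"bent",sc(proj(S,B)),"side tip",sd(proj(D,T)),"bent",sd(proj(D,B)))
p=r.camera("wrist");im=p["image"];np.save("w3.npy",p,allow_pickle=True)
u=proj(p,g);print(u)
cv2.imwrite("pics/w3.png",cv2.resize(im[120:384,130:390],(780,600),interpolation=cv2.INTER_CUBIC))
E
```

```text
straight tip [ 0.5318094  -0.09769544  0.13189625] [-1.38927988 -1.33084286] [-1.70422421  2.15807531]
bent tip [ 0.53096252 -0.096043    0.13920184] [2.56479888 2.35378199] [ 3.02069428 -3.98260419]
straight tip alt [ 0.52537794 -0.0974637   0.13185709] [0.04790124 0.0444121 ] [ 0.05752602 -0.07348317]
0 1 scene tip [194. 271.] bent [178. 243.] side tip [567. 270.] bent [619. 257.]
0 -1 scene tip [183. 258.] bent [201. 271.] side tip [602. 266.] bent [550. 264.]
20 1 scene tip [175. 245.] bent [163. 210.] side tip [627. 261.] bent [673. 238.]
20 -1 scene tip [166. 225.] bent [182. 249.] side tip [660. 250.] bent [607. 260.]
40 1 scene tip [160. 209.] bent [154. 171.] side tip [683. 240.] bent [718. 209.]
40 -1 scene tip [153. 186.] bent [166. 218.] side tip [711. 223.] bent [662. 243.]
[261.34097784 271.82434106]
```

View pics/w3.png

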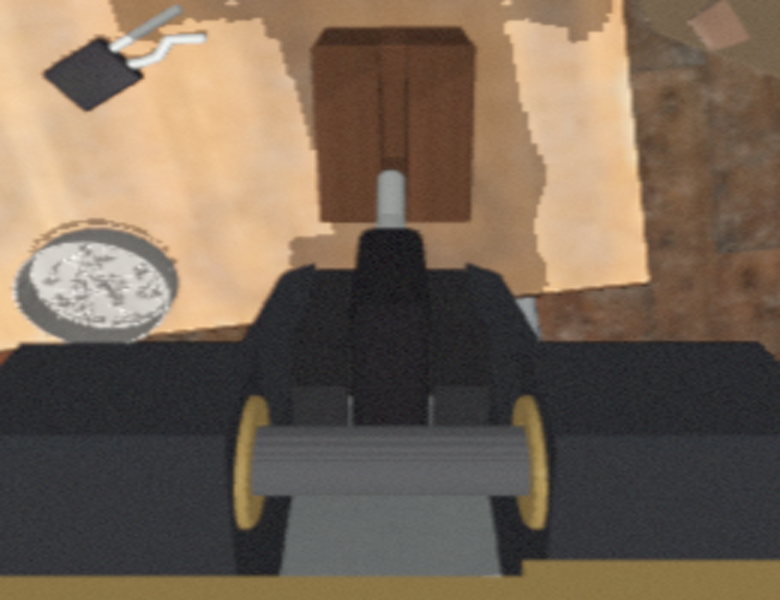

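That resolves it. The slanted wires in the side crop are the loose decoy's legs behind the hand. In the scene crop the held clip's tips are at (200,265) and (183,240), matching the upright prediction with the bent leg towards +x. The wrist view shows the grip held straight at (390,300). Now I turn to the axle's yaw and go over the free end.

```bash
python3 -m jog '[0,0,-0.11,0,0,-10,1, 0,0,-0.11,0,0,-10,1, 0,0,-0.12,0,0,0,1, 0,0,0,5,-35,0,1, 0,0,0,5,-35,0,1]'; python3 -m jog '[0,0,0,5,-35,0,1, 0,0,0,5,-35,0,1, 0,0,0,6,-35,0,1, 0,0,0,6,-35,0,1, 0,0,0,6,-35,0,1]'; python3 -m jog '[0,0,0,0,-15,0,1, 0,0,0,0,0,0,1, 0,0,0,0,0,0,1]'
python3 - <<'E'
from h import *
s=r.get_state();R=Ro.from_quat(np.roll(s["orientation"],-1)).as_matrix();print(s["position"],R.round(3).tolist(),s["width"])
p=r.camera("wrist");np.save("w4.npy",p,allow_pickle=True)
print([(d["box"],d["score"]) for d in r.look_for(p,"thread_stand")])
cv2.imwrite("pics/w4.png",cv2.resize(p["image"][:300],(800,469),interpolation=cv2.INTER_CUBIC))
E
```

```text
t: 6.57
position: [0.5064, -0.0068, 0.2283]
orientation: [0.0, 0.996, 0.089, -0.001]
contact_force: [1.5, -0.5, -0.6]
width: 0.0119
finger_force: 30.0
t: 6.98
position: [0.5017, 0.1731, 0.2282]
orientation: [0.0, 0.996, 0.091, -0.001]
contact_force: [0.6, -0.4, -0.5]
width: 0.0119
finger_force: 30.0
t: 7.23
position: [0.4991, 0.1868, 0.2283]
orientation: [0.0, 0.996, 0.092, -0.001]
contact_force: [-0.1, -1.2, -0.2]
width: 0.0115
finger_force: 30.0
[0.49912954 0.18681922 0.22827713] [[0.983, 0.184, -0.003], [0.184, -0.983, -0.001], [-0.003, 0.0, -1.0]] 0.011478257696279942
[([36.8, 15.7, 253.9, 131.5], 0.58), ([430.6, 155.5, 81.4, 89.8], 0.29)]
```

View pics/w4.png

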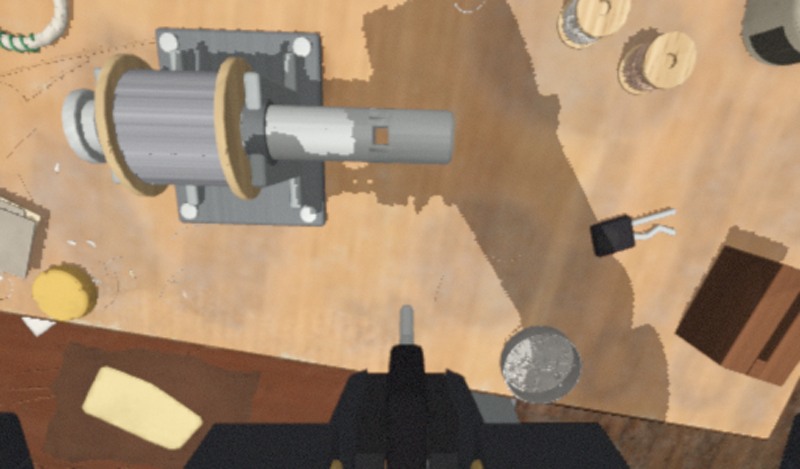

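The wrist view shows the axle running level across at rows 106–161, with the square cross-hole clearly visible at (381,135). The bent leg's flared tip shows at (406,310). I compute positions and check the camera against the visible bent tip.

```bash
python3 - <<'E'
from h import *
p=np.load("w4.npy",allow_pickle=True).item()
g=cv2.cvtColor(p["image"],cv2.COLOR_BGR2GRAY).astype(int)
print(p["image"][78:96,236:253].sum(2)//3)
k=512/800
h=onz(p,381*k-.2,135*k-.2,.109);print("hole",h)
pos=np.array([.49913,.18682,.22828]);R=np.array([[.983,.184,-.003],[.184,-.983,-.001],[-.003,0,-1]])
o,_=ray(p,0,0)
def axle(u):
    res=[]
    col=g[:,u]
    return [onz(p,u,v,.095) for v in []]
# silhouettes: midplane rays
for u in (190,270,282):
    c=g[55:118,u];d=np.abs(np.diff(c));idx=np.argsort(d)[-6:]+55;print(u,sorted(idx))
def clip(x,y,z): # clip frame mm -> world, clip x = tool x, origin from grasp
    return pos+R@np.array([(x-7)/1e3,0,-.008+ (26-z)/1e3])*1+R@np.array([0,-y/1e3,0])
for P in [(21,0,-39),(24,0,-39),(24,0,0),(24,0,40),(24,6,40),(24,-6,40)]: print(P,proj(p,clip(*P))/k)
d=R.T@(h-pos);print("hole in tool",d*1e3)
E
```

```text
[[151 154 153 152 151 154 155 155 158 157 153 151 150 151 155 155 156]
 [155 152 152 151 149 155 156 160 155 154 152 153 154 153 156 155 157]
 [155 150 139 133 133 134 138 139 138 133 136 137 141 152 152 158 158]
 [157 153 129 110 110 113 112 109 111 113 114 113 135 154 156 157 156]
 [159 151 126 106 112 118 120 121 123 122 125 129 139 153 158 159 159]
 [157 151 126 104 113 119 121 123 123 123 122 126 137 154 159 161 162]
 [161 155 125 106 112 119 121 121 121 119 120 123 135 154 160 162 162]
 [160 152 125 108 114 117 121 121 121 120 122 121 134 150 157 158 159]
 [158 152 126 106 116 119 122 123 120 118 119 119 132 149 153 154 154]
 [159 151 124 104 110 120 122 125 121 119 120 121 133 147 152 153 152]
 [156 149 125 104 113 118 120 122 123 122 119 120 135 146 150 153 151]
 [152 146 121 105 111 122 122 121 123 122 122 122 133 147 152 149 151]
 [149 141 120 110 112 118 122 122 123 123 122 123 134 143 148 148 147]
 [145 143 122 106 113 119 122 125 124 122 120 120 131 138 144 144 145]
 [144 139 130 123 122 127 125 126 129 123 116 112 125 137 142 143 141]
 [141 140 137 136 138 140 140 142 142 140 137 136 136 140 139 139 141]
 [130 128 130 129 133 134 135 136 137 137 138 136 140 143 145 140 139]
 [120 110 112 112 117 119 125 126 124 127 129 133 134 138 137 134 136]]
hole [0.58302083 0.21653534 0.109     ]
190 [np.int64(66), np.int64(67), np.int64(68), np.int64(88), np.int64(89), np.int64(112)]
270 [np.int64(70), np.int64(94), np.int64(95), np.int64(100), np.int64(101), np.int64(104)]
282 [np.int64(69), np.int64(70), np.int64(71), np.int64(102), np.int64(104), np.int64(105)]
(21, 0, -39) [408.09265483 312.89785788]
(24, 0, -39) [408.10038112 306.41069014]
(24, 0, 0) [408.56918054 342.61082146]
(24, 0, 40) [409.3307546  401.41866061]
(24, 6, 40) [387.45782329 401.42902769]
(24, -6, 40) [431.20346665 401.40829363]
hole in tool [ 88.29014906 -13.77426437 118.99861217]
```

Hole in tool coordinates is about (88.3, -13.8), and the visible bent tip matches its prediction to under 1 px, so the relative measure is good to about 1 mm. I shift x by 95 (88 plus the 7 mm leg offset) and y by -13.5, with a small +0.02 yaw, then lower partway.

```bash
python3 -m jog '[0,0,0.02,30,-4.5,0,1, 0,0,0,32,-4.5,0,1, 0,0,0,33,-4.5,0,1, 0,0,0,0,0,20,1, 0,0,0,0,0,20,1]'; python3 -m jog '[0,0,0,0,0,0,1, 0,0,0,0,0,0,1, 0,0,0,0,0,0,1]'
python3 - <<'E'
from h import *
s=r.get_state();R=Ro.from_quat(np.roll(s["orientation"],-1)).as_matrix();pos=s["position"];print(pos.round(4),R.round(4).tolist(),s["contact_force"].round(1))
o=pos+R@[-.007,0,.018]
h=np.array([.58302,.21654,.109]);ex=R[:,0]
print("target tool xy err mm", (R.T@(h-pos))*1e3)
for n in ["scene","side","wrist"]:
    p=r.camera(n);np.save(n+"5.npy",p,allow_pickle=True)
    print(n,"tip",proj(p,o+R[:,2]*.044),"hole",proj(p,h),"bent",proj(p,o+R@[.021,0,.039]))
S=np.load("scene5.npy",allow_pickle=True).item()
W=np.load("wrist5.npy",allow_pickle=True).item()
u=proj(S,h).astype(int);a=cv2.resize(S["image"][u[1]-40:u[1]+30,u[0]-35:u[0]+35],(400,400),interpolation=cv2.INTER_CUBIC)
w=proj(W,h).astype(int);print(u,w);b=cv2.resize(W["image"][w[1]-60:w[1]+60,w[0]-60:w[0]+60],(400,400),interpolation=cv2.INTER_CUBIC)
cv2.imwrite("pics/n.png",np.hstack([a,b]))
E
```

```text
t: 7.75
position: [0.5943, 0.2142, 0.1895]
orientation: [-0.0, 0.997, 0.079, 0.001]
contact_force: [-1.4, -0.9, -0.9]
width: 0.0112
finger_force: 30.0
t: 8.0
position: [0.5918, 0.2149, 0.1905]
orientation: [0.0, 0.997, 0.081, 0.0]
contact_force: [-0.6, 0.8, -0.7]
width: 0.0121
finger_force: 30.0
[0.5918 0.2149 0.1905] [[0.987, 0.1608, 0.0005], [0.1608, -0.987, -0.0002], [0.0005, 0.0003, -1.0]] [-0.6  0.8 -0.7]
target tool xy err mm [-8.48248383 -3.08475857 81.44933982]
scene tip [229.2127316 169.1920397] hole [228.80162209 176.43584765] bent [224.36743899 163.10626993]
side tip [255.69949872 157.40473599] hole [254.56105722 163.21269483] bent [263.60225722 153.437634  ]
wrist tip [262.01984864 225.42099188] hole [257.93334377 216.71289245] bent [262.15022842 200.5103727 ]
[228 176] [257 216]
```

View pics/n.png

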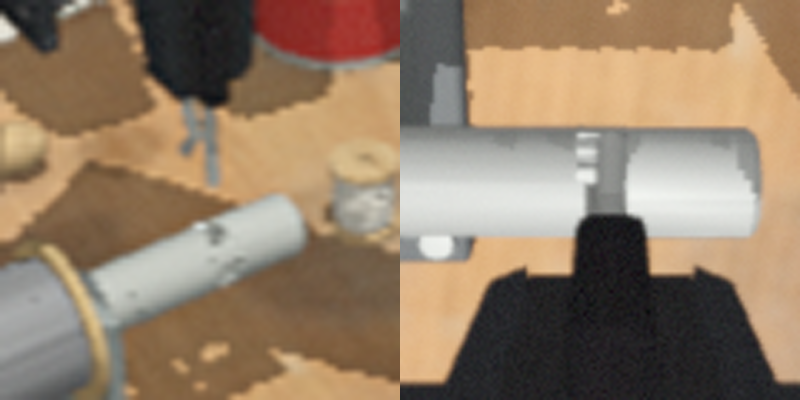

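Left crop (scene): the straight leg tip at (212,183) is nearly above the hole at (210,230). Right crop (wrist): the hole's lit left part is at (587,160), just left of the bent wire at (610,160). Both agree that a shift of about -1.7 in x and -3 in y (tool) is needed. I apply it and lower to just above the axle.

```bash
python3 -m jog '[0,0,0.005,-1.7,-3,0,1, 0,0,0,0,0,8,1, 0,0,0,0,0,5,1, 0,0,0,0,0,0,1, 0,0,0,0,0,0,1]'
python3 -m jog '[0,0,0,0,0,0,1, 0,0,0,0,0,0,1]'
python3 - <<'E'
from h import *
s=r.get_state();R=Ro.from_quat(np.roll(s["orientation"],-1)).as_matrix();pos=s["position"];print(pos.round(4),s["contact_force"].round(1),s["torque"].round(2))
h=np.array([.58302,.21654,.109]);print((R.T@(h-pos))*1e3, R[:,2])
E
```

```text
t: 8.57
position: [0.5889, 0.2183, 0.176]
orientation: [0.0, 0.997, 0.079, -0.001]
contact_force: [-0.4, -0.1, 0.1]
width: 0.0114
finger_force: 30.0
t: 8.73
position: [0.5894, 0.2186, 0.1768]
orientation: [-0.0, 0.997, 0.079, 0.0]
contact_force: [-0.2, 0.1, -1.1]
width: 0.0121
finger_force: 30.0
[0.5894 0.2186 0.1768] [-0.2  0.1 -1.1] [ 0.07 -0.01 -0.  ]
[-6.68456475  1.04026263 67.80754536] [ 2.14410193e-04  1.32757536e-04 -9.99999968e-01]
```

```bash
python3 -m jog '[0,0,0,0,1,2,1, 0,0,0,0,0,0,1, 0,0,0,0,0,2,1, 0,0,0,0,0,0,1, 0,0,0,0,0,0,1]'
python3 -m jog '[0,0,0,0,0,1,1, 0,0,0,0,0,0,1, 0,0,0,0,0,0,1]'
python3 -m jog '[0,0,0,0,0,1,1, 0,0,0,0,0,0,1, 0,0,0,0,0,0,1]'
python3 -m jog '[0,0,0,0,0,1,1, 0,0,0,0,0,0,1, 0,0,0,0,0,0,1]'
```

```text
t: 9.15
position: [0.5894, 0.2175, 0.1725]
orientation: [0.0, 0.997, 0.079, -0.0]
contact_force: [-0.3, 0.3, -0.4]
width: 0.0118
finger_force: 30.0
t: 9.4
position: [0.5894, 0.2176, 0.1717]
orientation: [0.0, 0.997, 0.079, -0.0]
contact_force: [-0.1, 0.5, -0.5]
width: 0.0119
finger_force: 30.0
t: 9.65
position: [0.5894, 0.2176, 0.1706]
orientation: [0.0, 0.997, 0.079, -0.0]
contact_force: [0.0, 0.4, -1.1]
width: 0.0118
finger_force: 30.0
t: 9.9
position: [0.5894, 0.2175, 0.1696]
orientation: [0.0, 0.997, 0.079, -0.0]
contact_force: [-0.4, 0.9, -0.5]
width: 0.0117
finger_force: 30.0
```

```bash
python3 -m jog '[0,0,0,0,0,1,1, 0,0,0,0,0,0,1, 0,0,0,0,0,0,1]'
python3 -m jog '[0,0,0,0,0,1,1, 0,0,0,0,0,0,1, 0,0,0,0,0,0,1]'
python3 -m jog '[0,0,0,0,0,1,1, 0,0,0,0,0,0,1, 0,0,0,0,0,0,1]'
```

```text
t: 10.15
position: [0.5894, 0.2175, 0.1686]
orientation: [0.0, 0.997, 0.079, -0.0]
contact_force: [-0.0, 0.3, -1.8]
width: 0.012
finger_force: 30.0
t: 10.4
position: [0.5894, 0.2175, 0.1676]
orientation: [0.0, 0.997, 0.079, -0.0]
contact_force: [0.4, -0.7, -1.2]
width: 0.0117
finger_force: 30.0
t: 10.65
position: [0.5894, 0.2175, 0.1666]
orientation: [0.0, 0.997, 0.079, -0.0]
contact_force: [-0.4, -0.1, -0.6]
width: 0.012
finger_force: 30.0
```

```bash
python3 -m jog '[0,0,0,0,0,2,1, 0,0,0,0,0,0,1, 0,0,0,0,0,0,1]'
python3 -m jog '[0,0,0,0,0,2,1, 0,0,0,0,0,0,1, 0,0,0,0,0,0,1]'
python3 -m jog '[0,0,0,0,0,2,1, 0,0,0,0,0,0,1, 0,0,0,0,0,0,1]'
```

```text
t: 10.9
position: [0.5894, 0.2175, 0.1645]
orientation: [0.0, 0.997, 0.079, -0.0]
contact_force: [-0.6, 0.4, -0.8]
width: 0.0117
finger_force: 30.0
t: 11.15
position: [0.5893, 0.2175, 0.1625]
orientation: [0.0, 0.997, 0.079, -0.0]
contact_force: [-0.9, 0.4, -0.9]
width: 0.0117
finger_force: 30.0
t: 11.4
position: [0.5894, 0.2175, 0.1605]
orientation: [0.0, 0.997, 0.079, -0.0]
contact_force: [0.8, 0.6, -1.4]
width: 0.0118
finger_force: 30.0
```

The tip is now more than 10 mm below the top line with no force, so it is in the hole. I continue and watch for the spring load.

```bash
python3 -m jog '[0,0,0,0,0,2,1, 0,0,0,0,0,2,1, 0,0,0,0,0,0,1]'
python3 -m jog '[0,0,0,0,0,2,1, 0,0,0,0,0,0,1, 0,0,0,0,0,0,1]'
python3 -m jog '[0,0,0,0,0,2,1, 0,0,0,0,0,0,1, 0,0,0,0,0,0,1]'
python3 -m jog '[0,0,0,0,0,1,1, 0,0,0,0,0,1,1, 0,0,0,0,0,0,1]'
```

```text
t: 11.65
position: [0.5892, 0.2174, 0.1562]
orientation: [0.0, 0.997, 0.079, -0.0]
contact_force: [-0.7, 0.2, -0.5]
width: 0.0117
finger_force: 30.0
t: 11.9
position: [0.5893, 0.2175, 0.1546]
orientation: [0.0, 0.997, 0.079, -0.0]
contact_force: [0.6, -0.1, -0.5]
width: 0.0117
finger_force: 30.0
t: 12.15
position: [0.5894, 0.2175, 0.1526]
orientation: [0.0, 0.997, 0.079, -0.0]
contact_force: [0.4, 0.2, -0.4]
width: 0.0118
finger_force: 30.0
t: 12.4
position: [0.5893, 0.2175, 0.1505]
orientation: [0.0, 0.997, 0.079, -0.0]
contact_force: [-0.2, -0.6, -0.6]
width: 0.0117
finger_force: 30.0
```

```bash
python3 - <<'E'
from h import *
s=r.get_state();R=Ro.from_quat(np.roll(s["orientation"],-1)).as_matrix();pos=s["position"];print(pos.round(4),s["contact_force"].round(1),s["torque"].round(2))
h=np.array([.58302,.21654,.109])
S=r.camera("scene");W=r.camera("wrist");np.save("scene6.npy",S,allow_pickle=True);np.save("wrist6.npy",W,allow_pickle=True)
u=proj(S,h).astype(int);a=cv2.resize(S["image"][u[1]-40:u[1]+30,u[0]-35:u[0]+35],(400,400),interpolation=cv2.INTER_CUBIC)
w=proj(W,h).astype(int);b=cv2.resize(W["image"][w[1]-60:w[1]+60,w[0]-60:w[0]+60],(400,400),interpolation=cv2.INTER_CUBIC)
cv2.imwrite("pics/m.png",np.hstack([a,b]))
E
```

```text
[0.5893 0.2175 0.1505] [-0.2 -0.6 -0.6] [0.   0.02 0.04]
```

View pics/m.png

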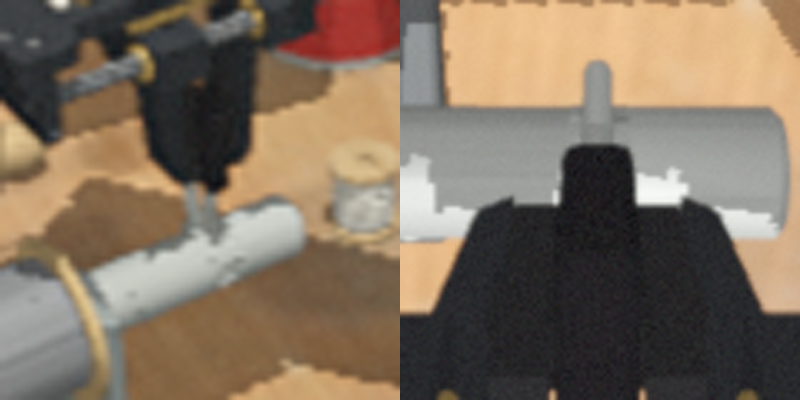

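The scene crop shows the straight leg entering the axle at (207,225). The wrist crop shows the bent leg's tip over the far side of the axle at (597,80), so it is correctly placed. I press on in small steps.

```bash
python3 -m jog '[0,0,0,0,0,2,1, 0,0,0,0,0,0,1, 0,0,0,0,0,0,1]'
python3 -m jog '[0,0,0,0,0,1,1, 0,0,0,0,0,1,1, 0,0,0,0,0,0,1]'
python3 -m jog '[0,0,0,0,0,1,1, 0,0,0,0,0,1,1, 0,0,0,0,0,0,1]'
```

```text
t: 12.75
position: [0.5898, 0.2176, 0.1488]
orientation: [-0.0, 0.997, 0.079, 0.0]
contact_force: [1.1, 0.7, -0.6]
width: 0.0118
finger_force: 30.0
t: 13.0
position: [0.5897, 0.2177, 0.1468]
orientation: [-0.0, 0.997, 0.079, 0.0]
contact_force: [1.8, 0.4, 0.2]
width: 0.0121
finger_force: 30.0
t: 13.25
position: [0.5898, 0.2176, 0.1447]
orientation: [-0.0, 0.997, 0.079, 0.0]
contact_force: [2.3, 0.3, 0.5]
width: 0.0119
finger_force: 30.0
```

```bash
python3 -m jog '[0,0,0,0,0,1,1, 0,0,0,0,0,1,1, 0,0,0,0,0,0,1]'
python3 -m jog '[0,0,0,0,0,1,1, 0,0,0,0,0,0.5,1, 0,0,0,0,0,0,1]'
python3 -m jog '[0,0,0,0,0,1,1, 0,0,0,0,0,0.5,1, 0,0,0,0,0,0,1]'
```

```text
t: 13.5
position: [0.5897, 0.2176, 0.1426]
orientation: [-0.0, 0.997, 0.079, 0.0]
contact_force: [2.1, 0.4, 0.7]
width: 0.0116
finger_force: 30.0
t: 13.75
position: [0.5897, 0.2175, 0.141]
orientation: [-0.0, 0.997, 0.079, 0.0]
contact_force: [3.2, 0.5, -0.1]
width: 0.0117
finger_force: 30.0
t: 14.0
position: [0.5897, 0.2175, 0.1395]
orientation: [-0.0, 0.997, 0.079, 0.0]
contact_force: [4.6, 1.9, -1.2]
width: 0.012
finger_force: 30.0
```

```bash
python3 -m jog '[0,0,0,0,0,1,1, 0,0,0,0,0,0.5,1, 0,0,0,0,0,0,1]'
python3 -m jog '[0,0,0,0,0,1,1, 0,0,0,0,0,1,1, 0,0,0,0,0,0,1]'
python3 -m jog '[0,0,0,0,0,1,1, 0,0,0,0,0,1,1, 0,0,0,0,0,0,1]'
```

```text
t: 14.25
position: [0.5896, 0.2175, 0.138]
orientation: [0.0, 0.997, 0.079, 0.0]
contact_force: [4.7, 0.8, -1.3]
width: 0.0119
finger_force: 30.0
t: 14.5
position: [0.5896, 0.2175, 0.1359]
orientation: [-0.0, 0.997, 0.079, 0.0]
contact_force: [5.3, 1.2, -3.1]
width: 0.0115
finger_force: 30.0
t: 14.75
position: [0.5894, 0.2174, 0.1337]
orientation: [0.0, 0.997, 0.079, -0.0]
contact_force: [5.8, 1.0, -3.3]
width: 0.012
finger_force: 30.0
```

```bash
python3 -m jog '[0,0,0,0,0,1,1, 0,0,0,0,0,1,1, 0,0,0,0,0,0,1]'
python3 -m jog '[0,0,0,0,0,1,1, 0,0,0,0,0,0.5,1, 0,0,0,0,0,0,1]'
python3 -m jog '[0,0,0,0,0,1,1, 0,0,0,0,0,0,1, 0,0,0,0,0,0,1]'
python3 -m jog '[0,0,0,0,0,0.7,1, 0,0,0,0,0,0,1, 0,0,0,0,0,0,1]'
```

```text
t: 15.0
position: [0.5893, 0.2174, 0.1316]
orientation: [0.0, 0.997, 0.079, -0.0]
contact_force: [6.2, 1.2, -3.7]
width: 0.0122
finger_force: 30.0
t: 15.25
position: [0.5892, 0.2174, 0.1302]
orientation: [0.0, 0.997, 0.079, -0.0]
contact_force: [5.7, 0.9, -4.3]
width: 0.0118
finger_force: 30.0
t: 15.5
position: [0.5891, 0.2174, 0.1293]
orientation: [0.0, 0.997, 0.079, -0.0]
contact_force: [4.2, 1.0, -4.0]
width: 0.012
finger_force: 30.0
t: 15.75
position: [0.5891, 0.2175, 0.1288]
orientation: [0.0, 0.997, 0.079, -0.0]
contact_force: [3.0, 1.2, -4.0]
width: 0.012
finger_force: 30.0
```

```bash
python3 -m jog '[0,0,0,0,0,0.7,1, 0,0,0,0,0,0,1, 0,0,0,0,0,0,1]'
python3 -m jog '[0,0,0,0,0,0.7,1, 0,0,0,0,0,0,1, 0,0,0,0,0,0,1]'
python3 -m jog '[0,0,0,0,0,0.5,1, 0,0,0,0,0,0,1, 0,0,0,0,0,0,1]'
```

```text
t: 16.0
position: [0.5892, 0.2175, 0.1281]
orientation: [0.0, 0.997, 0.079, -0.0]
contact_force: [2.4, -0.1, -2.6]
width: 0.0117
finger_force: 30.0
t: 16.25
position: [0.5892, 0.2175, 0.1274]
orientation: [0.0, 0.997, 0.079, -0.0]
contact_force: [2.3, 1.3, -2.8]
width: 0.0116
finger_force: 30.0
t: 16.5
position: [0.5892, 0.2175, 0.127]
orientation: [0.0, 0.997, 0.079, -0.0]
contact_force: [2.2, 0.8, -2.9]
width: 0.0118
finger_force: 30.0
```

```bash
python3 -m jog '[0,0,0,0,0,0.5,1, 0,0,0,0,0,0,1, 0,0,0,0,0,0,1]'
python3 -m jog '[0,0,0,0,0,0.5,1, 0,0,0,0,0,0,1, 0,0,0,0,0,0,1]'
python3 -m jog '[0,0,0,0,0,0.5,1, 0,0,0,0,0,0,1, 0,0,0,0,0,0,1]'
```

```text
t: 16.75
position: [0.5893, 0.2175, 0.1265]
orientation: [0.0, 0.997, 0.079, -0.0]
contact_force: [2.1, 1.0, -1.5]
width: 0.0116
finger_force: 30.0
t: 17.0
position: [0.5893, 0.2176, 0.1263]
orientation: [0.0, 0.997, 0.079, -0.0]
contact_force: [0.9, -0.2, 1.2]
width: 0.0117
finger_force: 30.0
t: 17.25
position: [0.5894, 0.2176, 0.1261]
orientation: [0.0, 0.997, 0.079, -0.0]
contact_force: [-0.2, 0.2, 4.6]
width: 0.0117
finger_force: 30.0
```

The grip is seated: position stalls at 0.126 and force rises to 4.6 N. I release by opening partway and retreat up.

```bash
python3 -m jog '[0,0,0,0,0,0,0.8, 0,0,0,0,0,0,0.7, 0,0,0,0,0,0,0.65, 0,0,0,0,0,0,0.65, 0,0,0,0,0,0,0.65]'
python3 -m jog '[0,0,0,0,0,-10,0.65, 0,0,0,0,0,-25,0.65, 0,0,0,0,0,-35,0.65, 0,0,0,0,0,-40,0.65, 0,0,0,0,0,-20,0.65]'
python3 -m jog '[0,0,0,-30,0,0,0.65, 0,0,0,-30,0,0,0.65, 0,0,0,-30,0,0,0.65, 0,0,0,0,0,0,0.65, 0,0,0,0,0,0,0.65]'
python3 - <<'E'
from h import *
S=r.camera("scene");D=r.camera("side");W=r.camera("wrist")
h=np.array([.58302,.21654,.12]);o=[]
for p,m in((S,35),(D,35),(W,50)):
    u=proj(p,h).astype(int);print(u);o.append(cv2.resize(p["image"][max(u[1]-m,0):u[1]+m,u[0]-m:u[0]+m],(266,266),interpolation=cv2.INTER_CUBIC))
cv2.imwrite("pics/f.png",np.hstack(o))
print([(n,[(np.round(d["box"]).tolist(),round(d["score"],2)) for d in r.look_for(W,n)]) for n in ["clip","clip_grip"]])
E
```

```text
t: 17.67
position: [0.5892, 0.2175, 0.1254]
orientation: [0.0, 0.997, 0.079, -0.0]
contact_force: [0.7, -0.4, 0.0]
width: 0.0311
finger_force: 0.0
t: 18.08
position: [0.5909, 0.2185, 0.2611]
orientation: [-0.001, 0.997, 0.079, 0.003]
contact_force: [1.9, 1.8, 0.5]
width: 0.031
finger_force: 0.0
t: 18.5
position: [0.4998, 0.2033, 0.2566]
orientation: [0.0, 0.997, 0.079, 0.0]
contact_force: [-0.0, -0.4, -0.3]
width: 0.0312
finger_force: 0.0
[228 172]
[254 159]
[260  94]
[('clip', [([253.0, 58.0, 18.0, 46.0], 0.73), ([381.0, 133.0, 50.0, 26.0], 0.67)]), ('clip_grip', [([379.0, 133.0, 54.0, 27.0], 0.82), ([253.0, 62.0, 13.0, 42.0], 0.73)])]
```

View pics/f.png

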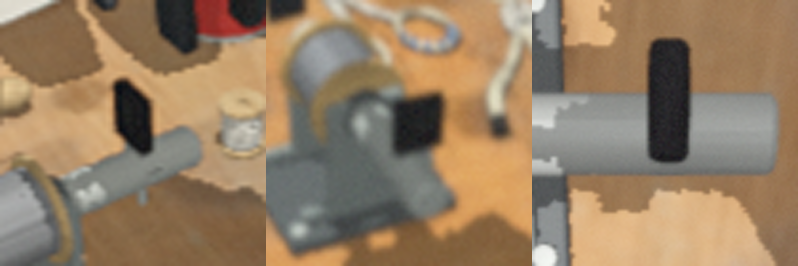

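The grip sits square down on the axle: scene crop (133,115), wrist crop (668,100). The leg shows below the axle at (143,195) in the scene crop, and the gripper is clear.

```bash
python3 -c "
from bench import r
print(r.sign_off())"
```

```text
the job is handed in; nothing more can be done
None
```

The R-clip is seated through the axle's cross-hole with its grip down on the axle, let go with the gripper clear, and the job is handed in at about 18.5 s; the sign-off returned no verdict.

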